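# Seat the slicing disc on its key

### The arm

A 6-joint arm with a two-finger parallel gripper is mounted at the origin on a cart in front of the work surface, level with it; the furniture and walls round the work are solid. World frame = base frame: x ahead of the robot, y to its left, z up, the work surface at z = 0. Lengths are in m, angles in rad, forces in N, time in s.
With the tool pointing down it reaches from about 0.275 to 0.825 m from the base axis. Payload 4.9 kg.
Tool frame: the origin (TCP) lies midway between the tips of the shut fingers; the grasp point (between the pads) lies 19 mm behind it (bot.grip_depth is the distance from the TCP to the grasp point, in m); z points along the fingers, y is the line along which they close (so a half turn about z gives the same grasp; the last joint's range is limited). The gripper opens to 85 mm and grips with 20 to 120 N. Pads are 22 mm wide; open, the fingers measure 114 mm over their backs; the gripper's body (76 mm by 85 mm) begins 54 mm behind the grasp point. The pads swing forward as they close: fully open they stand 13 mm farther back than shut.
Start: joints at [1.158, 0.326, -0.193, 1.052, 0, 1.437], TCP at [0.151, 0.529, 0.231] pointing down, gripper open.
Joint ranges: [-2.65, 2.65], [-0.97, 1.79], [-1.3, 1.35], [-1.93, 2.1], [-1.47, 1.37], [-3.14, 3.14]. Speed limits (rad/s): [2.57, 2.57, 3.14, 3.14, 3.14, 3.14].

### API

Orientations are given as a unit quaternion [w, x, y, z].
In Python, from cell import bot gives the robot as it stands. Calls block until the motion is done:
- bot.move_pose(position, orientation): joint-space move of the TCP to a pose.
- bot.move_linear(position, speed=0.15, rotation=None, until_force=None): straight line of the TCP; rotation=None keeps the orientation; speed is the mean speed in m/s. With until_force (N) it stops when the force on the tool has changed by that much, and returns True; else False.
- bot.goto_joints(angles): joint-space move.
- bot.set_gripper(opening, grasp_force=None): opening from 0.0 (shut) to 1.0 (fully open); grasp_force is the grip in N (None keeps the last); returns when the fingers have stopped.
- bot.wait(seconds).
- bot.solve_ik(position, orientation): joint angles nearest the present ones, or None.
- bot.camera(name): name is "side" or "top"; returns the picture (400x640x3 uint8, red, green, blue); there is no depth.
- bot.calibration(name): a dict with "mtx" (3x3 intrinsics, pixels), "extrinsics" (4x4, takes a point from world to camera coordinates). Camera axes: x right, y down, z forward; pixel columns grow to the right and rows downward; lengths in m; the calibration is good to about 2 mm. A picture is of the moment at which its call begins. calibration takes no time and is no camera call.
A pose or a line that the arm cannot do raises bot.PlanningError and nothing moves.
- bot.close_job(): hands the job in; it is judged then, once.
Trained networks look in the newest picture that a camera, given by its name, has taken for a name from the list of things; names that differ only in an ending like _2 or _b are one class to them, and where a whole thing is asked for, a point or a joint stands for the part that bears it (a point fixed in the world has none). Each returns a list of dicts, best first, with "confidence" (0 to 1); they miss things now and then, are a little off and sometimes report something else, mostly with a low value. They report only what shows in the picture. A call takes as long as a camera call. They do not tell look-alikes from the thing itself.
- bot.search_frame(camera, thing): "bbox" ([left, top, width, height] in pixels, round what is visible of it).
Readings, each from a call of its own:
- bot.read_clock(): time.
- bot.read_joint_positions(): joint angles.
- bot.read_joint_vel(): joint speeds.
- bot.read_joint_efforts(): joint torques, N m.
- bot.read_position(): TCP position.
- bot.read_tool_rot(): TCP orientation.
- bot.read_ft_force(): force on the tool from outside, world axes, zero at the start.
- bot.read_moment(): the same for the moment, N m.
- bot.read_gripper_width(): opening from 0.0 (shut) to 1.0 (fully open).
- bot.read_finger_force(): force on a finger pad.
Only numpy, scipy, OpenCV 4.12 (cv2) and the standard library are available. Lean on these libraries where they do the work, as an engineer would, in place of code of your own. Each camera call takes 0.05 s, during which the arm holds its last target. There are 200 camera calls.

### The job

The steel slicing disc on the low round vegetable slicer sits too high, because the notch in its rim is not over the key on the edge of the bowl. With the fingertips, push the disc round by its raised rib until the notch stands over the key, then press the disc down until it is fully home with the key in the notch. Only push and press: do not pinch the rib between the fingers or lift the disc, and leave the jars and the tin around it where they stand.

Things in the scene. Friction and masses are not known exactly. Their poses are not given: they have to be found in the camera images.
- slicer: white plastic slicer bowl, round, 170 mm across and 70 mm high, fixed to the worktop; origin at the centre of its underside, z up along the spindle on which the disc turns. The key is on its -x side (its own frame), so the bowl's yaw tells where the key is.
- key (a point): the key: a white rounded bar, 9 mm wide, that lies radially on the edge of the bowl from 66 to 100 mm from the axis; its outer end, on a small bracket, shows beyond the disc's rim. The point is on top of the bar, 74 mm from the axis and 77 mm above the worktop. It stands 7 mm above the plane on which the seated disc's underside lies.
- notch (a point): the notch in the disc's rim: the only one, 16 mm wide, cut in radially from the rim (78 mm radius) to 62 mm from the axis. The point is mid-notch, 74 mm from the axis, at the disc's underside (70 mm above the worktop when seated). The disc can go down only when this point is over key, to about 3.5 mm either side.
- hub_top (a point): centre of the flat top of the grey round hub in the middle of the disc (36 mm flat, 40 mm diameter), on the disc's axis, 24 mm above its upper face; 109.5 mm above the worktop at the start, 100 mm when seated. A good place to press: with about 4 N the disc and the stiff carrier under it sink and stay down; off the notch the key stops it.
- rib_mid (a point): the grey raised rib on the disc, to push the disc round by: it runs radially from 24 to 66 mm from the axis, on the side opposite the notch. The point is at the middle of the rib's length, 46 mm from the axis, on its top edge, 18 mm above the disc's upper face. The rib is 14 mm thick up to 14 mm above the disc's upper face and 6 mm thick above that.
- rib_left: the left flank of the rib (4 mm thick, 36 mm long, 14 mm high), the face that looks anticlockwise seen from above; origin at its bottom centre, 46 mm from the axis, on the disc's upper face. Push here to turn the disc clockwise.
- rib_right: the right flank of the rib, the same size, the face that looks clockwise seen from above; push here to turn the disc anticlockwise. Touching both flanks at once counts as pinching.
- disc: steel slicing disc, 156 mm diameter, 6 mm thick, 0.35 kg, loose on the spindle (1.5 mm play); origin on its axis at its underside, z up, notch toward its -x, rib toward its +x: in line when its yaw equals the slicer's. It starts 40 degrees or more off, 9.5 mm too high (79.5 mm above the worktop; home is 70). About 2 N at mid-rib turns it, either way; it stays where it is left.
- jar: glass jar with a red lid, 65 mm diameter, 90 mm high, standing loose; origin at the centre of its underside. Leave alone.
- food_tin: food tin with a paper label and bare metal ends, 57 mm diameter, 72 mm high, standing loose; origin at the centre of its underside. Leave alone.
- spice_jar: glass spice jar with a black cap, 41 mm diameter, 105 mm high, standing loose; origin at the centre of its underside. Leave alone.
There are look-alikes about, which are no part of the job. Several things have the shape of the disc; the one meant has the colours described above.

How it is judged:
At the end, for the whole second after the job is handed in: The disc is down on its seat to within 2 mm and level, with the notch over the key to within 6 mm, and at rest; jar, tin and spice jar are within 20 mm of where they stood (z of disc in the frame of slicer below 0.072 m and horizontal distance between notch and key below 0.006 m and angle between disc's own z axis and vertical below 0.03 rad and linear speed of disc below 0.02 m/s and angular speed of disc below 0.1 rad/s and distance of each of jar, food_tin, spice_jar from where it was at the start of the episode below 0.02 m); the robot touches nothing.
It fails at once if the disc is lifted (16 mm or more above its seat) (z of disc in the frame of slicer above 0.086 m).
It fails at once if the rib is pinched (fingers on both of its flanks at once) (contact force between the fingers and rib_left above 0.5 N and contact force between the fingers and rib_right above 0.5 N).
It fails at once if the jar, the tin or the spice jar is moved or tipped (distance of any of jar, food_tin, spice_jar from where it was at the start of the episode above 0.02 m or angle between any of jar, food_tin, spice_jar's own z axis and vertical above 0.3 rad).
It also fails if it takes over 45 s, if anything falls off the work surface, if the arm or the gripper's body presses on something with over 40 N, if the wrist force passes 120 N, or if a joint passes its speed limit or range.

## Working session

There is one attempt and no reset: what is moved stays moved. The work goes in short steps, each a Python script; the robot and the scene stay as the last script left them, time stands still between calls to the robot, and variables do not carry over. Pictures are saved under pics/ and viewed, at most 10 in all, crops included, and the job is handed in when it is done.

```bash
mkdir -p pics; python3 - <<'E'
from cell import bot
import cv2
for n in("top","side"):
    im=bot.camera(n);cv2.imwrite(f"pics/{n}0.png",im[:,:,::-1])
    c=bot.calibration(n);print(n,c["mtx"].tolist(),c["extrinsics"].round(4).tolist())
    for t in("slicer","disc","hub_top","rib_mid","notch","key","jar","food_tin","spice_jar"):
        print(t,[([round(v) for v in d["bbox"]],round(d["confidence"],2)) for d in bot.search_frame(n,t)])
print(bot.read_clock())
E
```

```text
top [[455.18448376497497, 0.0, 317.7934672381895], [0.0, 455.18448376497497, 201.2214391834085], [0.0, 0.0, 1.0]] [[0.0127, -0.9999, 0.0025, -0.0885], [-0.9896, -0.0129, -0.1432, 0.592], [0.1432, -0.0006, -0.9897, 1.1925], [0.0, 0.0, 0.0, 1.0]]
slicer [([302, 195, 64, 64], 0.75)]
disc [([306, 198, 60, 62], 0.87), ([222, 225, 61, 55], 0.85)]
hub_top [([305, 199, 60, 59], 0.97), ([225, 222, 54, 59], 0.7)]
rib_mid [([226, 229, 55, 51], 0.89), ([306, 193, 59, 63], 0.64)]
notch [([304, 198, 62, 57], 0.9), ([227, 223, 51, 54], 0.87)]
key [([318, 247, 44, 11], 0.87)]
jar [([319, 130, 24, 28], 0.65)]
food_tin [([180, 236, 28, 27], 0.73)]
spice_jar [([426, 235, 24, 17], 0.64), ([309, 199, 56, 61], 0.59)]
side [[423.2268443765371, 0.0, 316.1613191011616], [0.0, 423.2268443765371, 203.08668280185591], [0.0, 0.0, 1.0]] [[0.927, -0.3751, -0.0026, -0.5922], [-0.2092, -0.5114, -0.8335, 0.1466], [0.3113, 0.7732, -0.5525, 1.0801], [0.0, 0.0, 0.0, 1.0]]
slicer [([260, 213, 65, 45], 0.64)]
disc [([262, 199, 57, 37], 0.94)]
hub_top [([264, 200, 60, 36], 0.98), ([221, 189, 53, 27], 0.6)]
rib_mid [([262, 199, 60, 38], 0.94), ([224, 190, 53, 27], 0.8)]
notch [([262, 196, 61, 40], 0.95), ([222, 188, 52, 28], 0.86)]
key [([262, 220, 62, 37], 0.78)]
jar [([356, 188, 24, 37], 0.78)]
food_tin [([227, 155, 20, 33], 0.66)]
spice_jar [([227, 154, 16, 32], 0.64), ([312, 274, 17, 54], 0.6)]
1.0
```

```bash
python3 - <<'E'
import cv2
a=cv2.imread("pics/top0.png")
cv2.imwrite("pics/t1.png",cv2.resize(a[100:300,160:470],None,fx=2.5,fy=2.5,interpolation=cv2.INTER_CUBIC))
b=a[185:270,295:375];cv2.imwrite("pics/t2.png",cv2.resize(b,None,fx=7,fy=7,interpolation=cv2.INTER_CUBIC))
E
```

```text
(no output)
```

View pics/t1.png

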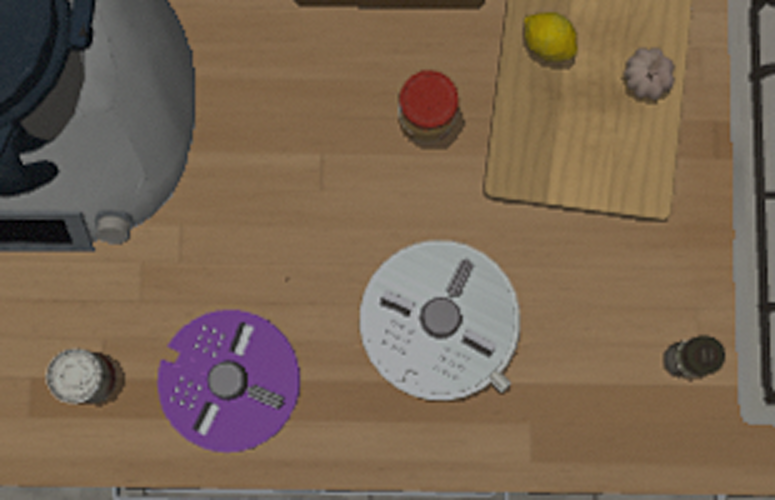

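View pics/t2.png

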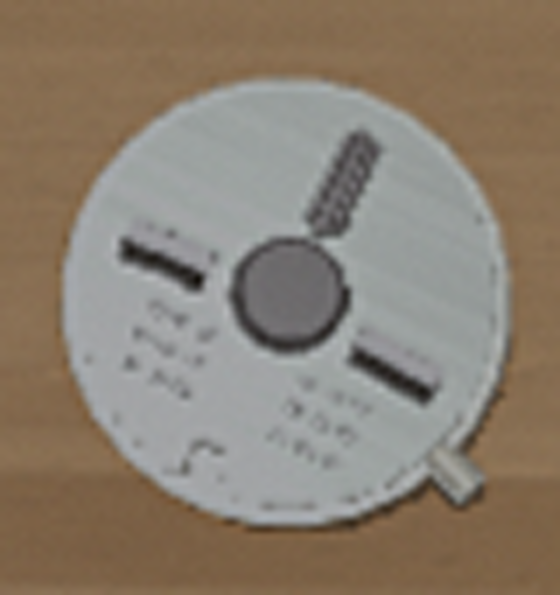

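The top picture shows two disc shapes. One is purple, lying at about (251,251). The other is steel with a grey hub, at (336,227), on the white bowl with the key stub at (361,253). The steel one fits the description, and the enlarged crop confirms it: rib end at (347,204), notch at about (324,250).

```bash
cat > h.py <<'E'
import numpy as np
from cell import bot
def ray(cam,uv,z):
    c=bot.calibration(cam);E=c["extrinsics"];R,t=E[:3,:3],E[:3,3]
    o=-R.T@t;d=R.T@np.linalg.solve(c["mtx"],[*uv,1]);return o+d*(z-o[2])/d[2]
def proj(cam,p):
    c=bot.calibration(cam);q=c["mtx"]@(c["extrinsics"]@[*p,1])[:3];return q[:2]/q[2]
E
python3 - <<'E'
from h import *
import cv2
f=lambda x,y:((x+.5)/7+294.5,(y+.5)/7+184.5)
hub=ray("top",f(290,293),.1095);print("hub",hub)
for n,p,z in(("ribin",(325,228),.1035),("ribout",(368,136),.1035),("keyend",(470,490),.077),("keymid",(455,475),.077),("notch",(200,455),.083)):
    w=ray("top",f(*p),z);d=(w-hub)[:2];print(n,w.round(4),np.hypot(*d).round(4),np.degrees(np.arctan2(d[1],d[0])).round(1))
print("disc rim dia", ray("top",f(63,300),.0855)-ray("top",f(508,300),.0855))
im=bot.camera("top")
print("jar",ray("top",(331,140),.09),"spice",ray("top",(441,242),.105),"tin",ray("top",(190,250),.072))
# side crop
s=cv2.imread("pics/side0.png");cv2.imwrite("pics/s1.png",cv2.resize(s[180:270,240:350],None,fx=7,fy=6.6667,interpolation=cv2.INTER_CUBIC))
print("hub in side",proj("side",hub))
E
```

```text
hub [ 0.51917175 -0.12797939  0.1095    ]
ribin [ 0.5438 -0.1409  0.1035] 0.0278 -27.7
ribout [ 0.578  -0.1565  0.1035] 0.0654 -25.9
keyend [ 0.4497 -0.1965  0.077 ] 0.0976 -135.4
keymid [ 0.4552 -0.191   0.077 ] 0.0898 -135.4
notch [ 0.4611 -0.0963  0.083 ] 0.0661 151.3
disc rim dia [-0.00213178  0.16511962  0.        ]
jar [ 0.75124934 -0.1138768   0.09      ] spice [ 0.48331277 -0.39558584  0.105     ] tin [0.45601624 0.25059051 0.072     ]
hub in side [291.4556517  207.82179155]
```

View pics/s1.png

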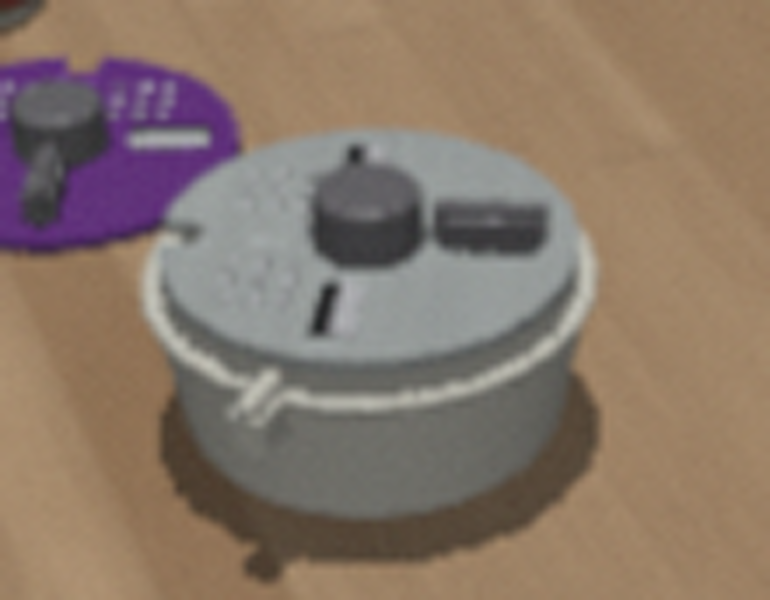

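```bash
cat >> h.py <<'E'
from scipy.spatial.transform import Rotation as Ro
HUB=np.array([.5192,-.1280])
def pose(th,off,z,s=1,r=.046,axis="y",hub=HUB):
    """TCP pose beside a rib at angle th (deg), off m clockwise of its centre plane"""
    a=np.radians(th);u=np.array([np.cos(a),np.sin(a)]);t=np.array([-u[1],u[0]])
    p=hub+r*u-off*t;Y=s*np.array([*t,0]);Z=np.array([0,0,-1.]);X=np.cross(Y,Z)
    q=Ro.from_matrix(np.c_[X,Y,Z]).as_quat();return np.array([*p,z]),q[[3,0,1,2]]
E
python3 - <<'E'
from h import *
f=lambda x,y:((x+.5)/7+239.5,(y+.5)/6.6667+179.5)
for n,p,z in(("hub",(368,192),.1095),("keyend",(242,408),.077),("keymid",(258,390),.077),("ribin",(440,208),.1035),("ribout",(545,208),.1035)):
    w=ray("side",f(*p),z); hub=w if n=="hub" else hub;d=(w-hub)[:2];print(n,w.round(4),np.hypot(*d).round(4),np.degrees(np.arctan2(d[1],d[0])).round(1))
for s in(1,-1):
    for th in(-27,10,45,70):
        for z in (.22,.089):
            j=bot.solve_ik(*pose(th,.0215,z,s));print(s,th,z,None if j is None else np.round(j,2))
E
```

```text
hub [ 0.52   -0.131   0.1095] 0.0 0.0
keyend [ 0.4484 -0.2004  0.077 ] 0.0996 -135.9
keymid [ 0.4567 -0.1925  0.077 ] 0.0882 -135.8
ribin [ 0.5434 -0.1429  0.1035] 0.0263 -26.8
ribout [ 0.5789 -0.1574  0.1035] 0.0646 -24.1
1 -27 0.22 [-0.42  0.38 -0.14  1.05  0.    0.05]
1 -27 0.089 [-0.42  0.5  -0.31  0.75  0.    0.05]
1 10 0.22 [-0.37  0.4  -0.11  1.06  0.   -0.54]
1 10 0.089 [-0.37  0.52 -0.29  0.77  0.   -0.54]
1 45 0.22 [-0.32  0.38 -0.14  1.05  0.   -1.11]
1 45 0.089 [-0.32  0.51 -0.31  0.76  0.   -1.11]
1 70 0.22 [-0.3   0.36 -0.18  1.04  0.   -1.52]
1 70 0.089 [-0.3   0.48 -0.35  0.74  0.   -1.52]
-1 -27 0.22 [-0.42  0.38 -0.14  1.05  0.   -3.09]
-1 -27 0.089 [-0.42  0.5  -0.31  0.75  0.   -3.09]
-1 10 0.22 [-0.37  0.4  -0.11  1.06  0.    2.6 ]
-1 10 0.089 [-0.37  0.52 -0.29  0.77  0.    2.6 ]
-1 45 0.22 [-0.32  0.38 -0.14  1.05  0.    2.04]
-1 45 0.089 [-0.32  0.51 -0.31  0.76  0.    2.04]
-1 70 0.22 [-0.3   0.36 -0.18  1.04  0.    1.62]
-1 70 0.089 [-0.3   0.48 -0.35  0.74  0.    1.62]
```

Both views agree: rib at about -26°, key at about -135.6°. The rib therefore has to go to about +44.5°, a 70° anticlockwise push on its right flank.

```bash
sed -i 's/^HUB=.*/HUB=np.array([.5195,-.1290])/' h.py
python3 - <<'E'
from h import *
import cv2
bot.set_gripper(0.0)
bot.move_pose(*pose(-26,.042,.20))
print("down",bot.move_linear(pose(-26,.042,.090)[0],speed=.12,until_force=4),bot.read_position())
f0=bot.read_ft_force()
print("touch",bot.move_linear(pose(-26,.0225,.090)[0],speed=.05,until_force=1.5),bot.read_position())
for th in np.arange(-18,37,8):
    p,q=pose(th,.0215,.090);bot.move_linear(p,speed=.06,rotation=q)
    print(th,np.round(bot.read_ft_force()-f0,1))
p,q=pose(36+0,.045,.090);bot.move_linear(p,speed=.1)
p[2]=.2;bot.move_linear(p,speed=.2)
p=p+[0,-.12,0];bot.move_linear(p,speed=.25)
a=bot.camera("top")
cv2.imwrite("pics/t3.png",cv2.resize(a[185:270,295:375,::-1],None,fx=7,fy=7,interpolation=cv2.INTER_CUBIC))
print(bot.read_clock())
E
```

```text
down False [ 0.54302373 -0.18716005  0.0907162 ]
touch False [ 0.55111533 -0.16906216  0.09006265]
-18 [-0.3  0.3  1.1]
-10 [-1.3  0.8  0. ]
-2 [-0.2 -0.   0.6]
6 [-0.7  0.4  0.6]
14 [-1.4  0.1  1.1]
22 [-0.8  0.1  0.9]
30 [-0.6  1.  -0.1]
10.0583
```

View pics/t3.png

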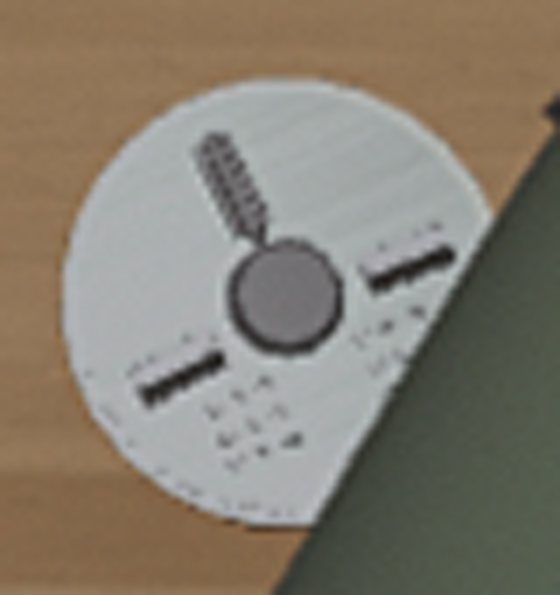

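The disc turned. The rib now runs from about (258,240) to (211,138) in the crop, up-left of the hub. Next I measure its angle.

```bash
cat >> h.py <<'E'
def ribang(im):
    """rib axis from dark grey pixels near the steel disc, rectified onto the rib-top plane"""
    import cv2
    g=im.astype(int);ys,xs=np.mgrid[190:270,295:375]
    P=np.array([ray("top",(x,y),.1035)[:2] for x,y in zip(xs.ravel(),ys.ravel())])
    d=P-HUB;r=np.hypot(*d.T);m=(g[ys,xs].max(2).ravel()<135)&(r>.027)&(r<.064)
    msk=m.reshape(xs.shape).astype(np.uint8)
    n,l,st,_=cv2.connectedComponentsWithStats(msk);out=[]
    for i in range(1,n):
        k=(l.ravel()==i)
        if k.sum()<15: continue
        c=d[k].mean(0);w,v=np.linalg.eigh(np.cov(d[k].T));e=v[:,1]*np.sign(v[:,1]@c)
        out.append((int(k.sum()),c.round(4).tolist(),np.degrees(np.arctan2(c[1],c[0])).round(1),np.degrees(np.arctan2(e[1],e[0])).round(1)))
    return out
E
python3 - <<'E'
from h import *
import cv2
f=lambda x,y:((x+.5)/7+294.5,(y+.5)/7+184.5)
hub=ray("top",f(286,297),.1095);print(hub)
for p in((258,240),(211,138),(234,190)):
    d=(ray("top",f(*p),.1035)-hub)[:2];print(np.hypot(*d),np.degrees(np.arctan2(d[1],d[0])))
print("before",ribang(cv2.imread("pics/top0.png")[:,:,::-1]));print("now",ribang(bot.camera("top")))
E
```

```text
[ 0.51769531 -0.12653532  0.1095    ]
0.023623712642225857 25.491569996739035
0.06505116711447842 25.2829732187372
0.044031815477600024 25.757792532741785Traceback (most recent call last):
  File "<stdin>", line 7, in <module>
  File "h.py", line 19, in ribang
    P=np.array([ray("top",(x,y),.1035)[:2] for x,y in zip(xs.ravel(),ys.ravel())])
                ~~~^^^^^^^^^^^^^^^^^^^
  File "h.py", line 4, in ray
    c=bot.calibration(cam);E=c["extrinsics"];R,t=E[:3,:3],E[:3,3]
ValueError: time passes only in moves, steps and waits
```

Measured rib angle is 25.4° against 30° commanded, so the true tool offset is about 17.8 mm. I push on to 44.5° with that offset and look again.

```bash
sed -i 's/^from cell import bot/from cell import bot\nC={n:bot.calibration(n) for n in ("top","side")}/; s/c=bot.calibration(cam)/c=C[cam]/' h.py
python3 - <<'E'
from h import *
import cv2
p,q=pose(25,.042,.20);bot.move_linear(p,speed=.25,rotation=q)
bot.move_linear(pose(25,.042,.090)[0],speed=.12,until_force=4)
p,q=pose(25,.0205,.09);bot.move_linear(p,speed=.08)
for th in(30,35,40,44.5):
    p,q=pose(th,.0178,.090);bot.move_linear(p,speed=.05,rotation=q)
p=pose(44.5,.045,.090)[0];bot.move_linear(p,speed=.1)
p[2]=.22;bot.move_linear(p,speed=.2)
bot.move_linear(p+[0,-.2,0],speed=.3)
a=bot.camera("top");print(bot.read_clock())
cv2.imwrite("pics/t4f.png",a[:,:,::-1])
cv2.imwrite("pics/t4.png",cv2.resize(a[185:270,295:375,::-1],None,fx=7,fy=7,interpolation=cv2.INTER_CUBIC))
print("before",ribang(cv2.imread("pics/top0.png")[:,:,::-1]));print("now",ribang(a))
E
```

```text
15.2667
before [(84, [0.041, -0.0188], np.float64(-24.6), np.float64(-25.0)), (44, [0.0093, 0.0471], np.float64(78.8), np.float64(67.6)), (51, [-0.0294, -0.0364], np.float64(-128.9), np.float64(-117.5))]
now [(81, [0.0303, 0.0342], np.float64(48.5), np.float64(44.3)), (41, [0.0235, -0.0378], np.float64(-58.1), np.float64(-47.1)), (38, [-0.0409, 0.0264], np.float64(147.1), np.float64(138.0))]
```

View pics/t4.png

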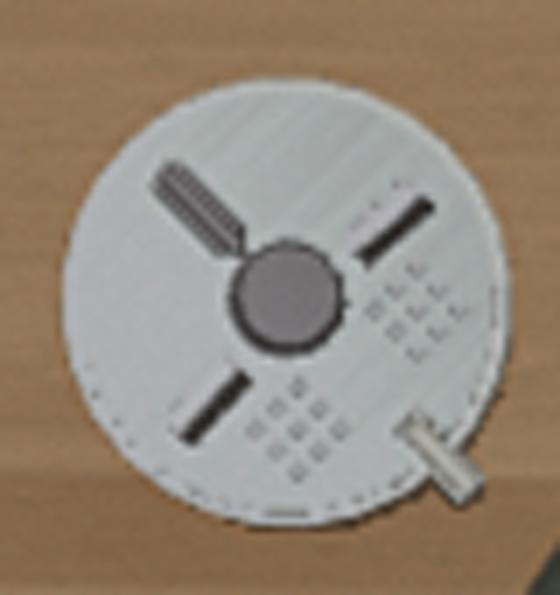

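The rib now points at about 44.3°, and the key bar shows through the notch at crop (400,425) to (480,495). It looks aligned, so I press on the hub.

```bash
cat > press.py <<'E'
from h import *
import cv2
q=pose(44.5,0,.2)[1];P=lambda z:np.array([.5185,-.1275,z])
bot.move_linear(P(.20),speed=.3,rotation=q)
bot.move_linear(P(.116),speed=.15)
for i in range(2):
    h=bot.move_linear(P(.096),speed=.02,until_force=15)
    print(h,bot.read_position().round(4),bot.read_ft_force().round(1))
    if not h or bot.read_position()[2]<.102:break
bot.move_linear(P(.22),speed=.15)
bot.move_linear(P(.22)+[0,-.2,0],speed=.3)
for n in("top","side"):
    a=bot.camera(n)[:,:,::-1];s=a[185:270,295:375] if n=="top" else a[180:270,240:350]
    cv2.imwrite(f"pics/{n}p.png",cv2.resize(s,None,fx=6,fy=6,interpolation=cv2.INTER_CUBIC))
    a=cv2.imread(f"pics/{n}p.png")
    if n=="top":T=a
    else:
        o=np.zeros((540,1140,3),np.uint8);o[:510,:480]=T;o[:,480:]=a
        cv2.imwrite("pics/both.png",cv2.resize(o,(798,378)))
print(bot.read_clock())
E
python3 press.py
```

```text
True [ 0.5189 -0.1276  0.1001] [-1.3  0.   5.5]
19.4833
```

View pics/both.png

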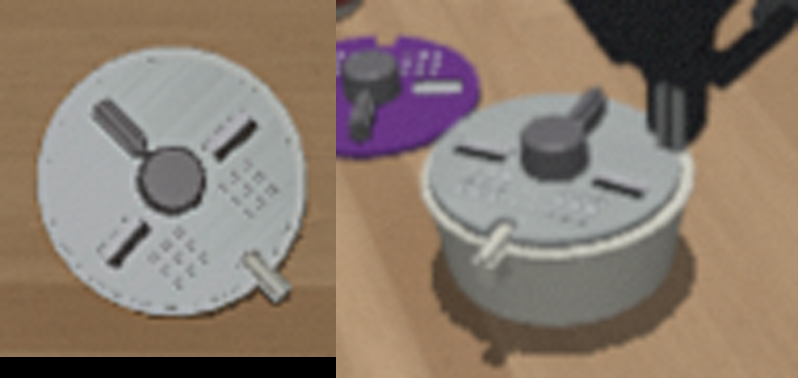

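The pressing stopped on a hard stop at z = 0.1001, the hub's seated height. The pictures show the disc down inside the bowl's edge with the key in the notch, at about (265,275) in the left picture and (495,245) in the right. The tool is clear of everything.

```bash
python3 -c "
from cell import bot
print(bot.close_job())"
```

```text
the job is handed in; nothing more can be done
None
```

The job is handed in: I turned the disc about 70° anticlockwise by its rib and pressed it home, with the hub top at 0.100 m and the key in the notch; the hand-in call returned no verdict.

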